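# Stand the work light up on its kickstand

### The arm

A 6-joint arm with a two-finger parallel gripper is mounted at the origin on the work surface. World frame = base frame: x ahead of the robot, y to its left, z up, the work surface at z = 0. Lengths are in m, angles in rad, forces in N, time in s.
With the tool pointing down it reaches from about 0.35 to 0.975 m from the base axis. Payload 4.9 kg.
Tool frame: the origin (TCP) lies midway between the tips of the shut fingers; the grasp point (between the pads) lies behind it (manip.tcp_to_grasp is the z of the grasp point in the tool frame, in m); z points along the fingers, y is the direction in which the jaws open and shut (so a half turn about z gives the same grasp; the last joint's range is limited). The gripper opens to 85 mm and grips with 20 to 120 N. Pads are 22 mm wide; open, the fingers measure 114 mm over their backs; the gripper's body (76 mm by 85 mm) begins 54 mm behind the grasp point. The pads swing forward as they close: fully open they stand 13 mm farther back than shut.
Start: joints at [-1.237, 0.053, 1.613, -0, 1.476, -0.119], TCP at [0.273, -0.562, 0.231] pointing down, gripper open.
Joint ranges: [-3.01, 3.01], [-1.01, 2.22], [0.06, 2.58], [-1.02, 4.17], [0.09, 2.62], [-3.14, 3.14]. Speed limits (rad/s): [2.57, 2.57, 3.14, 3.14, 3.14, 3.14].

### API

Orientations are given as a unit quaternion [w, x, y, z].
In Python, from plant import status, vision, order, regions_of, manip gives the robot as it stands. The module is installed in compiled form; this text tells all that it offers.
- The arm moves only by the shell command python3 -m crank 'ROWS'. ROWS is JSON, one flat list of numbers, 5 for each row, row after row: the shift along the tool's x, y, z in mm, then the turn about the tool's z in degrees, then the opening in per cent of the stroke, from 0 (shut) to 100 (fully open). In form: [tx, ty, tz, yaw, fingers, tx, ty, tz, yaw, fingers, ...]. A call has exactly 10 rows; each row is the pose to reach, as a shift and turn from the pose commanded when the call began, along the tool's axes at that moment; what a row does not reach only later rows make up. A row lasts 1/10 s, in which the tool goes at most 50 mm and 8.59 degrees, less where a joint would pass 70% of its speed; a pose out of reach is approached as far as the arm can. A call with a gripper value outside its range is refused whole. The fingers move at their own pace and stop on an object; the grip force is fixed at half the most. Time passes only in rows, so rows that repeat a pose let the fingers close, or fill a call up. It gives the time, the measured TCP pose, the force and the opening at its end, in the units of the state.
- status.state(): the state, without advancing time (a new reading comes with each control period).
- vision.grab_frame(name): name is "scene" or "top" or "wrist"; returns (picture, depth): 480x640x3 uint8, red, green, blue; 480x640 float32, m along the optical axis (not along the pixel's ray), 0 where there is no reading.
- vision.get_calibration(name): a dict with "camera_matrix" (3x3 intrinsics, pixels), "k1" (the pictures are not rectified: a ray, as slopes to the right and down, at radius r is drawn at 1 + k1 r^2 times it, then the intrinsics apply), "R" (3x3) and "t" (3): a world point X has camera coordinates R X + t. Camera axes: x right, y down, z forward; pixel columns grow to the right and rows downward; lengths in m; the calibration is good to about 2 mm. A picture is of the moment at which its call begins: read the wrist's pose just before it. get_calibration takes no time and is no camera call; for the wrist camera it gives the pose at the moment of the call.
- order.job_done(): hands the job in, once; it reports no verdict.
Trained networks look in the newest picture that a camera, given by its name, has taken for a name from the list of things; names that differ only in an ending like _2 or _b are one class to them, and where a whole thing is asked for, a point or a joint stands for the part that bears it (a point fixed in the world has none). Each returns a list of dicts, best first, with "confidence" (0 to 1); they miss things now and then, are a little off and sometimes report something else, mostly with a low value. They report only what shows in the picture. A call takes as long as a camera call. They do not tell look-alikes from the thing itself.
- regions_of(camera, name): "region" (480x640 bool, what is visible of it) and "extent" ([centre column, centre row, width, height] in pixels, round what is visible of it).
The state is a dict: "time": time; "joint_pos": joint angles; "joint_vel": joint speeds; "joint_efforts": joint torques, N m; "tool_pos": TCP position; "tool_rot": TCP orientation; "contact_force": force on the tool from outside, world axes, zero at the start; "ft_torque": the same for the moment, N m; "gripper_width": opening from 0.0 (shut) to 1.0 (fully open).
Only numpy, scipy, OpenCV 4.12 (cv2) and the standard library are available. Lean on these libraries where they do the work, as an engineer would, in place of code of your own. Each camera call takes 0.05 s, during which the arm holds its last target. There are 200 camera calls.

### The job

The slim work light lies face down on the garage bench. Unfold the wire kickstand on its back until it stops, then stand the light up on the bench on its bottom edge (its carry handle is there to lift it by), leaning back on the kickstand, and let go.

Things in the scene. Friction and masses are not known exactly. Their poses are not given: they have to be found in the camera images.
- lamp: Slim grey work light 130 x 100 x 24 mm, 0.5 kg, face down. Origin: centre of its face. x: from bottom edge (x=-65 mm) to top edge (+65) and handle; z: out of its back (z=24), up at the start. Battery block 60 x 60 x 14 mm on the back at x=+20. Stood up, it rests on the bottom edge's rear (x=-65, z=24) and the kickstand, leaning back 17 deg; let go upright it tips back onto the open kickstand.
- lamp_handle (a point): Middle of the carry handle's black rubber tube, 16 mm thick, along the light's y, between two arms 83 mm apart, 60 mm beyond the top edge, at x=125, z=28 mm of the light (28 mm over the bench at first). Axes as the light's. The tube spins freely: lifted by it, the light swings to hang nearly upright, bottom edge down, its back facing the way the bottom edge pointed (-x) when lying.
- stand_bar (a point): Middle of the cross bar (foot) of the U-shaped kickstand of 8 mm round steel wire: bar along the light's y, 76 mm long between the two wire legs. Folded, its centre is 18 mm above the light's back and 10 mm beyond the bottom edge. Its axes turn with the kickstand.
- stand (a joint): Kickstand angle: 0 folded along the back, 0.95 rad open at its stop; starts at 0 to 0.12. Hinge line parallel to the light's y at x=+40, z=42 mm of the light; the bar swings up and towards the handle on a 115 mm radius. Stiff hinge (0.7 N at the bar), stays where left; pulling past the stop lifts the light.
Mind the look-alikes: they are no part of the job. Of the things like the lamp, leave any that is turquoise; of the rest the larger one is meant.

How it is judged:
On the way, in this order (a step that is already met when the one before it is completed fails the run):
1. the kickstand is unfolded to within 10 degrees of its stop (value of joint stand above 0.77 rad), for 0.2 s.
2. the light stands on its bottom edge, leaning back on the kickstand (angle between lamp's own x axis and vertical below 0.52 rad and angle between lamp's own z axis and vertical above 1.66 rad and height (world z) of stand_bar below 0.02 m and height (world z) of lamp_handle below 0.2 m), for 0.2 s.
At the end, for the whole second after the job is handed in: The kickstand is open to within 10 degrees of its stop (0.77 rad or more); the light stands on its bottom edge on the bench, leaning back between 5 and 30 degrees from upright, with the kickstand's bar down on the bench (bar centre under 20 mm high, handle centre under 200 mm high), at rest (all of step 2 and value of joint stand above 0.77 rad and linear speed of lamp below 0.02 m/s and angular speed of lamp below 0.1 rad/s); the robot touches nothing.
It also fails if it takes over 54 s, if anything falls off the work surface, if the arm or the gripper's body presses on something with over 40 N, if the wrist force passes 120 N, or if a joint passes its speed limit or range.

## Working session

There is one attempt and no reset: what is moved stays moved. The work goes in short steps, Python scripts to look and compute and a shell command to move; the robot and the scene stay as the last step left them, time stands still between calls to the robot, and variables do not carry over. Pictures are saved under pics/ and viewed, on a budget of 10 in all, crops included, one or two more only if the job needs it, and the job is handed in when it is done.

```bash
mkdir -p pics; cat > h.py <<'E'
import numpy as np, cv2
from plant import status, vision, order, regions_of, manip
def cloud(cam,pic,d,cal):
    K=np.array(cal["camera_matrix"]);k1=cal["k1"]
    v,u=np.mgrid[0:480,0:640]
    p=cv2.undistortPoints(np.stack([u.ravel(),v.ravel()],1).astype(np.float64)[:,None],K,np.array([k1,0,0,0.]))[:,0]
    z=d.ravel().astype(float)
    X=np.c_[p*z[:,None],z]
    W=(X-np.array(cal["t"]).ravel())@np.array(cal["R"])
    W[z<=0]=np.nan
    return W.reshape(480,640,3)
def grab(cam):
    cal=vision.get_calibration(cam); pic,d=vision.grab_frame(cam)
    return pic,d,cloud(cam,pic,d,cal)
def save(n,p): cv2.imwrite("pics/"+n,p[:,:,::-1])
E
python3 - <<'E'
from h import *
s=status.state();print(s["time"],s["tool_pos"],s["tool_rot"],s["contact_force"],manip.tcp_to_grasp)
pic,d,W=grab("top")
save("top.png",pic); np.savez("top.npz",pic=pic,W=W)
for n in ["lamp","stand_bar","lamp_handle"]:
  for r in regions_of("top",n):
    m=r["region"]; w=W[m]; print(n,round(r["confidence"],2),np.round(r["extent"]),m.sum(),np.round(np.nanmedian(w,0),3),np.round(np.nanmin(w,0),3),np.round(np.nanmax(w,0),3),pic[m].mean(0).round())
E
```

```text
0.0 [ 0.27324226 -0.56141386  0.23005288] [-1.02653586e-03  9.74479860e-01  2.24472581e-01 -9.97330221e-05] [-0.08973907 -0.02534147  0.01628089] -0.0187
lamp 0.95 [214. 327.  90. 119.] 4256 [0.282 0.172 0.03 ] [ 0.187  0.099 -0.005] [0.411 0.274 0.05 ] [33. 89. 84.]
lamp 0.78 [416. 230.  72.  40.] 1839 [ 0.499 -0.213  0.021] [ 0.453 -0.274 -0.004] [ 0.539 -0.127  0.035] [67. 62. 60.]
lamp 0.75 [318. 216.  84. 120.] 4003 [ 0.538 -0.014  0.032] [ 0.406 -0.088 -0.003] [0.629 0.075 0.054] [66. 62. 61.]
stand_bar 0.9 [327. 192.  60.  72.] 641 [ 0.564 -0.037  0.047] [ 0.492 -0.085 -0.003] [0.633 0.031 0.054] [92. 87. 88.]
stand_bar 0.64 [434. 224.  45.  32.] 307 [ 0.505 -0.244  0.03 ] [ 0.469 -0.278 -0.004] [ 0.536 -0.188  0.035] [91. 84. 84.]
stand_bar 0.63 [227. 351.  62.  73.] 579 [0.256 0.152 0.044] [ 0.185  0.101 -0.004] [0.326 0.226 0.05 ] [82. 82. 81.]
lamp_handle 0.92 [316. 214.  88. 122.] 4206 [ 0.536 -0.015  0.032] [ 0.404 -0.089 -0.003] [0.638 0.078 0.054] [67. 63. 62.]
lamp_handle 0.87 [416. 228.  80.  46.] 1904 [ 0.498 -0.213  0.021] [ 0.452 -0.276 -0.005] [ 0.538 -0.127  0.035] [68. 62. 60.]
lamp_handle 0.74 [218. 330.  91. 121.] 4693 [0.285 0.173 0.029] [ 0.184  0.098 -0.005] [0.413 0.278 0.051] [37. 88. 82.]
```

View pics/top.png

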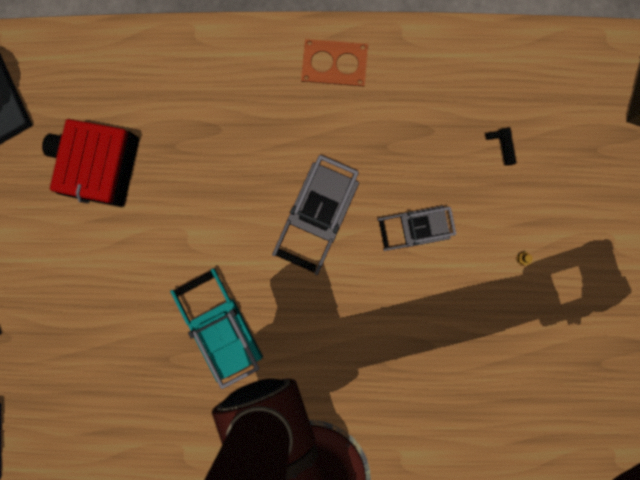

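The picture shows the large grey lamp with its bar at about (338,160) and its handle at about (298,262). The turquoise lamp (215,330) and the small grey lamp (416,230) are the decoys.

```bash
cat >> h.py <<'E'
from scipy.spatial.transform import Rotation as Rn
def rot(s): q=s["tool_rot"]; return Rn.from_quat([q[1],q[2],q[3],q[0]]).as_matrix()
def to(p,ydir=None):
    """shift in tool mm and yaw deg from current measured pose"""
    s=status.state();R=rot(s);dt=R.T@(np.array(p)-s["tool_pos"])*1000
    a=None
    if ydir is not None:
        y=R.T@np.array([ydir[0],ydir[1],0.]); a=np.degrees(np.arctan2(-y[0],y[1])); a=(a+90)%180-90
    return dt.round(1),a
def fitlamp(pic,W,c=(0.52,0.0),rad=0.17):
    """points of lamp from cloud: tube & bar"""
    m=(np.hypot(W[...,0]-c[0],W[...,1]-c[1])<rad)&(W[...,2]>0.008)
    return m
E
python3 - <<'E'
from h import *
D=np.load("top.npz");pic,W=D["pic"],D["W"]
m=fitlamp(pic,W,(0.52,0),0.15)&(W[...,1]>-0.11)
n,lab,st,_=cv2.connectedComponentsWithStats(m.astype(np.uint8))
k=1+np.argmax(st[1:,4]);m=lab==k;print(st[k])
P=W[m];r=cv2.minAreaRect((P[:,:2]*1000).astype(np.float32));print(r,P[:,2].max())
b=cv2.boxPoints(r);print(b)
# axis from long side
e=[b[1]-b[0],b[2]-b[1]];a=max(e,key=np.linalg.norm);a=a/np.linalg.norm(a)
if a[0]>0:a=-a
print("lampx",a)
q=P[:,:2]*1000@a; lat=P[:,:2]*1000@np.array([-a[1],a[0]])
for lo in np.arange(q.min(),q.max(),8):
    s=(q>=lo)&(q<lo+8);print(round(lo-q.min()),s.sum(),np.round(np.percentile(P[s,2]*1000,[10,50,95])),np.round(lat[s].min()),np.round(lat[s].max()),pic[m][s].mean().round())
# tube: dark pixels at handle end
t=(q>q.max()-25)&(pic[m].mean(1)<45);print("tube",t.sum(),P[t].mean(0).round(4))
rr=cv2.minAreaRect((P[t][:,:2]*1000).astype(np.float32));print(rr)
t=(q<q.min()+12);print("bar",t.sum(),P[t].mean(0).round(4),P[t].max(0).round(4)); print(to([.6,0,.2],a))
E
```

```text
[ 272  155   87  120 4246]
((519.40478515625, -7.667694091796875), (100.2393798828125, 214.08673095703125), 66.77877044677734) 0.05359034360281395
[[401.27176   -11.5218315]
 [598.0152    -95.93248  ]
 [637.53784    -3.8135567]
 [440.79437    80.59709  ]]
lampx [-0.91898936  0.39428243]
0 178 [47. 50. 52.] -239.0 -156.0 95.0
8 71 [22. 25. 51.] -247.0 -150.0 84.0
16 208 [21. 24. 50.] -247.0 -148.0 83.0
24 204 [21. 24. 50.] -247.0 -148.0 85.0
32 211 [22. 24. 49.] -247.0 -148.0 85.0
40 210 [21. 24. 49.] -248.0 -148.0 85.0
48 206 [21. 24. 48.] -247.0 -148.0 86.0
56 210 [21. 24. 48.] -248.0 -148.0 86.0
64 179 [22. 25. 48.] -247.0 -148.0 70.0
72 210 [23. 37. 47.] -248.0 -148.0 45.0
80 213 [23. 37. 47.] -247.0 -148.0 47.0
88 207 [24. 37. 46.] -247.0 -148.0 48.0
96 214 [23. 37. 46.] -248.0 -148.0 49.0
104 210 [23. 37. 47.] -247.0 -148.0 46.0
112 196 [36. 43. 48.] -246.0 -148.0 45.0
120 243 [23. 37. 47.] -246.0 -148.0 45.0
128 219 [21. 24. 34.] -247.0 -148.0 79.0
136 209 [21. 23. 30.] -247.0 -148.0 83.0
144 44 [14. 30. 35.] -246.0 -150.0 75.0
152 35 [29. 31. 34.] -246.0 -149.0 75.0
160 29 [29. 31. 35.] -246.0 -149.0 77.0
168 34 [26. 32. 34.] -246.0 -149.0 78.0
176 33 [29. 32. 35.] -246.0 -149.0 79.0
184 34 [28. 31. 35.] -246.0 -149.0 74.0
192 120 [28. 32. 35.] -245.0 -149.0 30.0
200 206 [32. 35. 38.] -246.0 -149.0 17.0
208 113 [29. 32. 35.] -246.0 -149.0 31.0
tube 379 [0.4284 0.0258 0.0332]
((428.22314453125, 27.783740997314453), (90.30593872070312, 18.64080047607422), 67.13485717773438)
bar 197 [ 0.6131 -0.048   0.0494] [ 0.6318 -0.0078  0.0536]
(array([ 539.5, -362.1,   31.1]), np.float64(-40.834705246405605))
```

```bash
python3 - <<'E'
from h import *
a=[-.919,.394]
print(to([.6131,-.0479,.11],a),status.state()["joint_pos"])
E
```

```text
(array([ 530.3, -313.2,  121. ]), np.float64(-40.849818287518474)) [-1.23697382e+00  5.31515979e-02  1.61375824e+00 -1.56045563e-05
  1.47599093e+00 -1.18985828e-01]
```

```bash
python3 -m crank '[530,-313,50,-40.8,40, 530,-313,50,-40.8,40, 530,-313,50,-40.8,40, 530,-313,50,-40.8,40, 530,-313,50,-40.8,40, 530,-313,50,-40.8,40, 530,-313,50,-40.8,40, 530,-313,50,-40.8,40, 530,-313,50,-40.8,40, 530,-313,50,-40.8,40]'; python3 - <<'E'
from h import *
print(to([.6131,-.0479,.11],[-.919,.394]),status.state()["joint_pos"])
E
```

```text
time: 1.2
tool_pos: [0.5492, -0.1445, 0.1907]
tool_rot: [0.0, 0.835, 0.55, 0.0]
contact_force: [-0.1, -0.2, 0.5]
gripper_width: 0.4
(array([114. ,  20.6,  80.7]), np.float64(-0.04720723007608285)) [-3.88209815e-01 -5.47734600e-02  1.78886378e+00 -1.14474152e-04
  1.40718290e+00  1.76558235e-02]
```

```bash
python3 -m crank '[50,9,20,0,40, 100,18,40,0,40, 114,20.6,60,0,40, 114,20.6,70,0,40, 114,20.6,70,0,40, 114,20.6,70,0,40, 114,20.6,70,0,40, 114,20.6,70,0,40, 114,20.6,70,0,40, 114,20.6,70,0,40]'; python3 - <<'E'
from h import *
pic,d,W=grab("wrist")
save("w1.png",pic)
print(to([.6131,-.0479,.032],[-.919,.394]))
for r in regions_of("wrist","stand_bar"):
    m=r["region"];P=W[m];a=np.array([-.919,.394]);q=P[:,:2]@a
    t=q<np.nanmin(q)+.010;print(r["confidence"],r["extent"],np.nanmean(P[t],0).round(4),np.nanpercentile(P[t],95,axis=0).round(4))
E
```

```text
time: 2.2
tool_pos: [0.6125, -0.0502, 0.1215]
tool_rot: [0.0, 0.835, 0.55, 0.0]
contact_force: [-0.2, 0.1, 0.3]
gripper_width: 0.398
(array([ 2.3, -0.3, 89.2]), np.float64(-0.07798533760296777))
0.87 [214.9, 251.1, 223.9, 142.1] [ 0.6151 -0.0447  0.0487] [ 0.6295 -0.0113  0.0511]
```

View pics/w1.png

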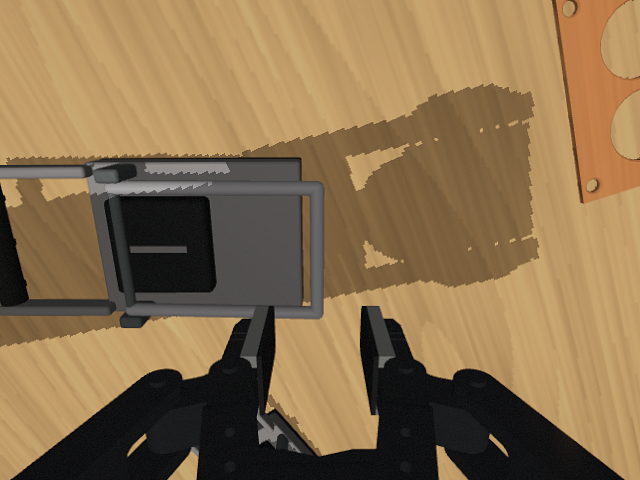

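Bar at column 317, jaws centred at about column 318, so they are aligned. I'll lower and grip.

```bash
python3 -m crank '[2,0,45,0,40, 2,0,80,0,40, 2,0,89,0,40, 2,0,89,0,40, 2,0,89,0,0, 2,0,89,0,0, 2,0,89,0,0, 2,0,89,0,0, 2,0,89,0,0, 2,0,89,0,0]'; python3 - <<'E'
from h import *
s=status.state();print(s["tool_pos"])
for t0 in (0.04,):
  x0,z0=-115*np.cos(t0),115*np.sin(t0)
  for t in np.linspace(t0,.95,11): print(round(t,2),(-(-115*np.cos(t)-x0)).round(1),(-(115*np.sin(t)-z0)).round(1))
E
```

```text
time: 3.3
tool_pos: [0.6145, -0.0483, 0.033]
tool_rot: [0.001, 0.835, 0.55, 0.001]
contact_force: [3.6, -1.0, 0.3]
gripper_width: 0.064
[ 0.6144725  -0.04833708  0.03295519]
0.04 -0.0 -0.0
0.13 -0.9 -10.4
0.22 -2.7 -20.7
0.31 -5.5 -30.8
0.4 -9.2 -40.6
0.49 -13.7 -50.0
0.59 -19.1 -59.0
0.68 -25.3 -67.4
0.77 -32.2 -75.3
0.86 -39.8 -82.5
0.95 -48.0 -88.9
```

```bash
python3 -m crank '[0,-1,-10,0,0, 0,-3,-21,0,0, 0,-5.5,-31,0,0, 0,-9,-40.5,0,0, 0,-13.5,-50,0,0, 0,-19,-59,0,0, 0,-25,-67.5,0,0, 0,-32,-75,0,0, 0,-40,-82.5,0,0, 0,-47,-88,0,0]'; python3 - <<'E'
from h import *
s=status.state();print(s["tool_pos"],s["contact_force"])
pic,d,W=grab("scene");save("s1.png",pic)
E
```

```text
time: 4.3
tool_pos: [0.5695, -0.0291, 0.1207]
tool_rot: [0.0, 0.835, 0.55, 0.0]
contact_force: [0.1, -0.3, -4.7]
gripper_width: 0.062
[ 0.5695394  -0.02907702  0.12072438] [ 0.07451091 -0.27981885 -4.73378268]
```

View pics/s1.png

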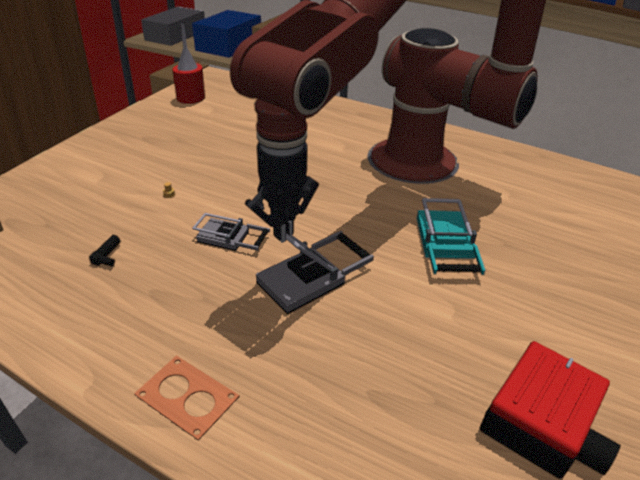

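```bash
python3 -m crank '[0,0,1,0,0, 0,0,1,0,30, 0,0,1,0,40, 0,0,1,0,40, 0,0,1,0,40, 0,0,-20,0,40, 0,-10,-60,0,40, 0,-60,-60,0,40, 0,-110,-60,0,40, 0,-160,-60,0,40]'; python3 - <<'E'
from h import *
pic,d,W=grab("top");save("top2.png",pic);np.savez("top2.npz",pic=pic,W=W)
s=status.state();print(s["tool_pos"],s["contact_force"])
pic,d,W=grab("wrist");save("w2.png",pic);np.savez("w2.npz",pic=pic,W=W)
for n in("stand_bar","lamp"):
 for r in regions_of("wrist",n):
    m=r["region"];P=W[m];print(n,r["confidence"],r["extent"],np.nanmin(P,0).round(4),np.nanmax(P,0).round(4))
E
```

```text
time: 5.35
tool_pos: [0.4217, 0.0342, 0.18]
tool_rot: [-0.0, 0.835, 0.55, 0.0]
contact_force: [-0.5, -0.1, 1.2]
gripper_width: 0.401
[0.41439538 0.03688922 0.17729371] [-1.77502621  2.13991144 -3.67246278]
stand_bar 0.81 [64.4, 146.3, 126.8, 216.5] [ 0.1648  0.0975 -0.0016] [0.3297 0.2365 0.0478]
stand_bar 0.7 [538.5, 261.7, 202.9, 171.4] [ 0.482  -0.181  -0.0022] [0.6539 0.0389 0.1341]
lamp 0.96 [479.3, 248.3, 320.2, 196.0] [ 0.396  -0.1898 -0.0022] [0.6629 0.0817 0.1341]
lamp 0.69 [112.3, 128.6, 224.0, 255.5] [ 0.1648  0.0954 -0.0018] [0.4138 0.2609 0.0501]
lamp 0.55 [490.2, 396.8, 100.7, 108.3] [ 0.4511 -0.2476 -0.0018] [0.5367 0.033  0.2454]
```

View pics/w2.png

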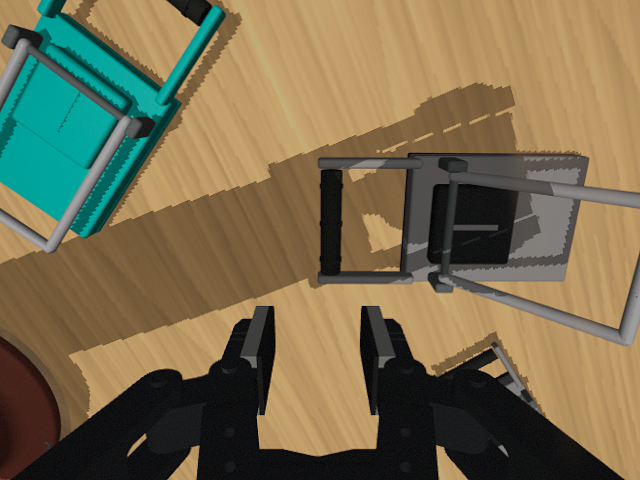

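The kickstand stands open, with its bar at the right edge of the picture. The tube is at column 331, rows 170–275. I'll measure the tube and bar from this depth image.

```bash
python3 - <<'E'
from h import *
a=np.array([-.919,.394]);n=np.array([-.394,-.919])
for f in("w2","top2"):
  D=np.load(f+".npz");pic,W=D["pic"],D["W"]
  m=(np.hypot(W[...,0]-.5,W[...,1]-0)<.14)&(W[...,2]>.008)&(W[...,1]>-.09)&(W[...,2]<.16)
  P=W[m];c=pic[m].mean(1);q=P[:,:2]@a;lat=P[:,:2]@n
  t=(q>-.41)&(q<-.36)&(c<45)&(abs(lat+.198)<.045)
  print(f,"tube n",t.sum(),"q",np.percentile(q[t],[2,50,98]).round(4),"lat",np.percentile(lat[t],[1,99]).round(4),"ztop",np.percentile(P[t,2],[50,95]).round(4), "slope",np.polyfit(lat[t],q[t],1).round(3))
  b=P[:,2]>.118;print("bar",b.sum(),np.percentile(q[b],[2,50,98]).round(4),np.percentile(P[b,2],[50,90,99]).round(4))
# target: grasp point at tube centre
s=status.state();print(s["tool_pos"],s["joint_pos"].round(2) if hasattr(s["joint_pos"],"round") else s["joint_pos"])
E
```

```text
w2 tube n 2274 q [-0.3978 -0.3759 -0.3684] lat [-0.238  -0.1561] ztop [0.0345 0.0365] slope [-0.062 -0.389]
bar 1820 [-0.5373 -0.532  -0.5223] [0.1288 0.1324 0.1333]Traceback (most recent call last):
  File "<stdin>", line 8, in <module>
    return _quantile_unchecked(
        a, q, axis, out, overwrite_input, method, keepdims, weights)
    return _ureduce(a,
                    func=_quantile_ureduce_func,
    ...<5 lines>...
                    overwrite_input=overwrite_input,
                    method=method)
    r = func(a, **kwargs)
    result = _quantile(arr,
                       quantiles=q,
    ...<2 lines>...
                       out=out,
                       weights=wgt)
    slices_having_nans = np.isnan(arr[-1, ...])
                                  ~~~^^^^^^^^^
IndexError: index -1 is out of bounds for axis 0 with size 0
```

```bash
python3 - <<'E'
from h import *
a=np.array([-.919,.394]);n=np.array([-.394,-.919])
for cam in("wrist","top"):
  pic,d,W=grab(cam); print(status.state()["tool_pos"])
  m=(np.hypot(W[...,0]-.5,W[...,1]-0)<.14)&(W[...,2]>.008)&(W[...,1]>-.09)&(W[...,2]<.16)
  P=W[m];c=pic[m].mean(1);q=P[:,:2]@a;lat=P[:,:2]@n
  t=(q>-.41)&(q<-.36)&(c<45)&(abs(lat+.198)<.04)&(P[:,2]>.025)
  b=(P[:,2]>.11)&(q<-.5)
  g=(abs(q+.55)<.02)&(abs(lat+.198)<.02)&(P[:,2]<.05)
  print(cam,t.sum(),b.sum(),"lampback z",np.median(P[g,2]))
  if t.sum(): print("q",np.percentile(q[t],[2,50,98]).round(4),"lat",np.percentile(lat[t],[1,99]).round(4),"ztop",np.percentile(P[t,2],[50,95]).round(4), "slope",np.polyfit(lat[t],q[t],1).round(3))
  if b.sum(): print("bar",np.percentile(q[b],[2,50,98]).round(4),np.percentile(P[b,2],[50,90,99]).round(4))
  e=(P[:,2]>.018)&(P[:,2]<.03)&(q<-.5); print("edge q",np.percentile(q[e],[1,99]).round(4))
s=status.state();print(s["tool_pos"],s["joint_pos"],s["contact_force"])
E
```

```text
[0.42351452 0.03369429 0.18045115]
wrist 2124 4102 lampback z 0.023810707929056277
q [-0.3831 -0.3754 -0.3681] lat [-0.2378 -0.1592] ztop [0.0346 0.0365] slope [-0.004 -0.376]
bar [-0.5379 -0.5322 -0.5161] [0.1296 0.1325 0.1335]
edge q [-0.5642 -0.5015]
[0.4240363  0.03348505 0.18056731]
top 0 315 lampback z 0.023463190700538084
bar [-0.5398 -0.5338 -0.5166] [0.1305 0.1334 0.1348]
edge q [-0.5653 -0.5016]
[0.4240363  0.03348505 0.18056731] [-9.64856069e-02 -4.25728292e-01  2.11357574e+00 -7.47274807e-05
  1.45237040e+00  3.09754687e-01] [ 0.79181398 -0.01806967  0.82060886]
```

```bash
python3 -m crank '[0.5,0,50,0,45, 0.5,0,100,0,45, 0.5,0,145,0,45, 0.5,0,169.5,0,45, 0.5,0,169.5,0,45, 0.5,0,169.5,0,0, 0.5,0,169.5,0,0, 0.5,0,169.5,0,0, 0.5,0,169.5,0,0, 0.5,0,169.5,0,0]'
```

```text
time: 6.65
tool_pos: [0.4251, 0.0339, 0.0121]
tool_rot: [0.002, 0.835, 0.55, 0.002]
contact_force: [1.5, -1.6, 2.2]
gripper_width: 0.162
```

```bash
python3 -m crank '[0,3,-15,0,0, 0,7,-30,0,0, 0,12,-45,0,0, 0,18,-59,0,0, 0,25.5,-72,0,0, 0,33.5,-85,0,0, 0,43,-97,0,0, 0,53,-108,0,0, 0,64,-118.5,0,0, 0,75.5,-128,0,0]'; python3 - <<'E'
from h import *
pic,d,W=grab("scene");save("s2.png",pic[100:400,120:520])
E
```

```text
time: 7.65
tool_pos: [0.4939, 0.0039, 0.1396]
tool_rot: [0.0, 0.835, 0.55, 0.0]
contact_force: [0.5, 0.4, -2.0]
gripper_width: 0.162
```

View pics/s2.png

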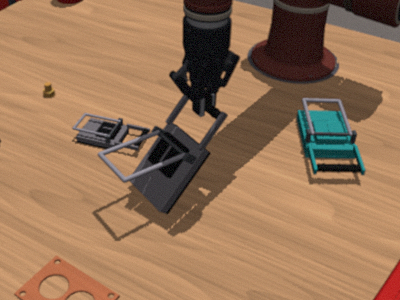

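The lamp is tilted about 45° on its bottom edge and the grip holds. I'll continue to upright.

```bash
python3 -m crank '[0,12.5,-6.5,0,0, 0,25.5,-14,0,0, 0,39,-20.5,0,0, 0,53,-26,0,0, 0,68,-30,0,0, 0,82.5,-33,0,0, 0,97.5,-35,0,0, 0,112.5,-36,0,0, 0,127.5,-35.5,0,0, 0,142.5,-34,0,0]'; python3 - <<'E'
from h import *
pic,d,W=grab("scene");save("s3.png",pic[100:400,120:520])
E
```

```text
time: 8.7
tool_pos: [0.6258, -0.0527, 0.174]
tool_rot: [0.002, 0.835, 0.55, 0.001]
contact_force: [0.7, -1.4, 8.0]
gripper_width: 0.163
```

View pics/s3.png

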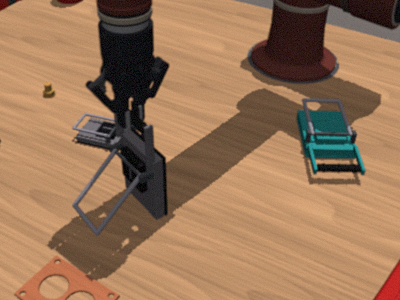

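```bash
python3 -m crank '[0,6,-2,0,0, 0,13,-1.5,0,0, 0,20,-0.5,0,0, 0,26,0.5,0,0, 0,32,2,0,0, 0,39,3.5,0,0, 0,44,5,0,0, 0,49,6.5,0,0, 0,51,7,0,0, 0,51,7,0,0]'; python3 - <<'E'
from h import *
pic,d,W=grab("scene");save("s4.png",cv2.resize(pic[100:400,120:520],None,fx=1.5,fy=1.5))
for n in ["stand_bar"]:
  for r in regions_of("scene",n):
    P=W[r["region"]];print(r["confidence"],r["extent"],np.nanpercentile(P,2,axis=0).round(3),np.nanpercentile(P,98,axis=0).round(3))
E
```

```text
time: 9.75
tool_pos: [0.6706, -0.072, 0.1666]
tool_rot: [-0.0, 0.835, 0.55, -0.0]
contact_force: [-3.0, 1.5, 5.5]
gripper_width: 0.169
0.89 [219.6, 302.1, 55.7, 84.1] [ 0.647 -0.128  0.002] [ 0.736 -0.034  0.102]
0.61 [217.1, 226.8, 47.0, 15.0] [ 0.471 -0.29   0.001] [ 0.536 -0.198  0.033]
0.58 [444.3, 216.8, 49.2, 39.2] [0.192 0.102 0.039] [0.326 0.219 0.049]
0.41 [242.2, 286.1, 96.5, 120.2] [ 0.619 -0.124  0.007] [0.73  0.001 0.192]
```

View pics/s4.png

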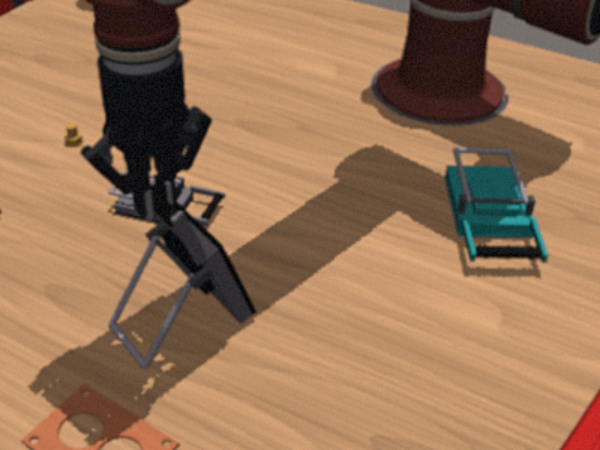

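The lamp leans back with its bar on the bench (corner points about (115,325) and (145,362)). I'll release it and withdraw straight up.

```bash
python3 -m crank '[0,0,0,0,15, 0,0,0,0,22, 0,0,0,0,30, 0,0,0,0,45, 0,0,0,0,45, 0,0,-15,0,45, 0,0,-45,0,45, 0,0,-90,0,45, 0,0,-130,0,45, 0,0,-130,0,45]'; python3 - <<'E'
from h import *
pic,d,W=grab("scene");save("s5.png",cv2.resize(pic[100:400,120:520],None,fx=1.5,fy=1.5))
P=W.reshape(-1,3); a=np.array([-.919,.394]);n=np.array([-.394,-.919])
r=regions_of("scene","lamp")
for x in r:
    Q=W[x["region"]];print(x["confidence"],x["extent"],np.nanpercentile(Q,1,axis=0).round(3),np.nanpercentile(Q,99,axis=0).round(3))
for x in regions_of("scene","stand_bar")[:2]:
    Q=W[x["region"]];q=Q[:,:2]@a;t=q<np.nanpercentile(q,1)+.012;print("bar",x["confidence"],np.nanpercentile(Q[t],[10,50,90],axis=0).round(3))
print(status.state()["contact_force"],status.state()["time"])
E
```

```text
time: 10.85
tool_pos: [0.6736, -0.0727, 0.3064]
tool_rot: [0.006, 0.835, 0.55, 0.006]
contact_force: [-0.5, 0.5, 1.4]
gripper_width: 0.449
0.84 [450.3, 239.2, 70.4, 82.9] [0.196 0.1   0.002] [0.408 0.268 0.049]
0.83 [241.9, 279.8, 97.8, 133.7] [ 0.611 -0.127  0.006] [0.732 0.002 0.191]
0.6 [231.0, 232.7, 74.4, 32.6] [ 0.443 -0.264  0.001] [ 0.658 -0.077  0.186]
bar 0.95 [[ 0.703 -0.126  0.006]
 [ 0.722 -0.09   0.009]
 [ 0.734 -0.056  0.016]]
bar 0.74 [[ 0.53  -0.263  0.031]
 [ 0.535 -0.26   0.032]
 [ 0.536 -0.259  0.033]]
[-0.11830842 -0.10935974 -0.46685461] 11.0
```

View pics/s5.png

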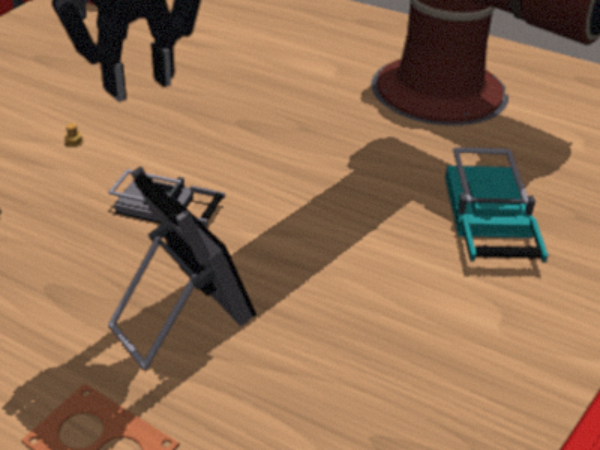

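```bash
python3 - <<'E'
from h import *
a=np.array([-.919,.394]);n=np.array([-.394,-.919])
for cam in("scene","top"):
  pic,d,W=grab(cam)
  m=(np.hypot(W[...,0]-.66,W[...,1]+.06)<.11)&(W[...,2]>.006)&(W[...,2]<.2)
  P=W[m];q=P[:,:2]@a;c=pic[m].mean(1)
  print(cam,"zmax",np.percentile(P[:,2],99.5).round(4),"handle q",np.median(q[P[:,2]>.18]).round(4),"bar qmin",np.percentile(q,1).round(4))
  zs=[];qs=[]
  for lo in np.arange(.01,.2,.012):
    s=(P[:,2]>=lo)&(P[:,2]<lo+.012)
    if s.sum()>5: print(round(lo+.006,3),s.sum(),np.percentile(q[s],[2,50,90,98]).round(4))
print(status.state()["tool_pos"])
E
```

```text
scene zmax 0.1924 handle q -0.6433 bar qmin -0.7016
0.016 203 [-0.7009 -0.6869 -0.5687 -0.5632]
0.028 169 [-0.6898 -0.5907 -0.5721 -0.567 ]
0.04 170 [-0.6806 -0.5939 -0.5748 -0.5695]
0.052 193 [-0.6717 -0.6121 -0.5802 -0.5741]
0.064 213 [-0.6618 -0.6072 -0.5826 -0.5762]
0.076 171 [-0.6538 -0.6398 -0.5857 -0.5805]
0.088 203 [-0.6446 -0.6241 -0.5888 -0.5842]
0.1 504 [-0.6355 -0.6264 -0.6043 -0.5903]
0.112 348 [-0.6269 -0.6182 -0.602  -0.5925]
0.124 277 [-0.6279 -0.6112 -0.6    -0.5949]
0.136 239 [-0.6318 -0.6017 -0.597  -0.5962]
0.148 73 [-0.6363 -0.6309 -0.6236 -0.6209]
0.16 67 [-0.64   -0.6334 -0.6261 -0.6239]
0.172 65 [-0.6467 -0.637  -0.6301 -0.628 ]
0.184 446 [-0.6487 -0.6444 -0.636  -0.6331]
0.196 112 [-0.6468 -0.6408 -0.6368 -0.635 ]Traceback (most recent call last):
  File "<stdin>", line 7, in <module>
    return _quantile_unchecked(
        a, q, axis, out, overwrite_input, method, keepdims, weights)
    return _ureduce(a,
                    func=_quantile_ureduce_func,
    ...<5 lines>...
                    overwrite_input=overwrite_input,
                    method=method)
    r = func(a, **kwargs)
    result = _quantile(arr,
                       quantiles=q,
    ...<2 lines>...
                       out=out,
                       weights=wgt)
    slices_having_nans = np.isnan(arr[-1, ...])
                                  ~~~^^^^^^^^^
IndexError: index -1 is out of bounds for axis 0 with size 0
```

The front face slopes about 16.4° and the handle sits 83 mm behind the front edge. Both match the 17° lean of a fully open stand, so I'm handing in.

```bash
python3 -c "
from plant import order,status
print(order.job_done(),status.state()['time'])"
```

```text
the job is handed in; nothing more can be done
the job is handed in; nothing more can be done
```

The larger grey work light is standing on its bottom edge, leaning back on its open kickstand, and the job is handed in at about 11 s of robot time. I gripped the kickstand's bar and swung it open. Then I took the carry handle, tilted the light up over its bottom edge, leaned it back until the bar touched the bench, let go and moved straight up.

- **Lean:** in the last scene picture the front face slopes about 16.4°, and the handle sits 83 mm behind the front edge, where a 17° lean would put it.
- **Heights:** the bar's surface is at about 9 mm (median) and the handle's top at about 192 mm. That puts the handle centre near 184 mm, against the 200 mm limit.
- **Gripper:** it is about 12 cm above the light and touching nothing.
- **Disagreement:** just after unfolding, with the light still lying down, the kickstand read about 0.87–0.89 rad, short of its 0.95 stop but above the 0.77 needed. Standing, the lean fits it being fully open.
- **Failed check:** the final cross-check with the top camera found no points on the light, so the last measurements come from the scene camera alone.

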